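# Load a bearing into the bench oven beside the gear

### The job

The gear is already in the bench oven and the ball bearing has to go in with it. Pull the oven's drop door all the way down, which draws the rack out, lay the bearing flat on the free part of the rack so that it does not touch the gear, and push the door back up until it is fully shut, without letting it slam. Do not drop the bearing, knock the gear over or shift it on the rack, and leave the other things on the bench where they are.

Things in the scene. Friction and masses are not known exactly. Their poses are not given: they have to be found in the camera images.
- oven: grey bench oven, fixed, 210 deep (x) x 340 wide (y) x 206 high. Origin on the bench under the casing's centre; x points to its back, y to its left seen from the robot, z up. Front plane x = -105. Door and chamber (254 wide) are centred at y = +35; at y = -96 to -170 is a panel with two fixed knobs standing up to 37 out of the front plane.
- oven_door (a joint): drop door's angle about the level hinge at its lower edge: 0 shut, 1.13 fully down (leaning out 65 degrees, at its stop); grows as its top comes down towards the robot. Spring balanced, stiff hinge: stays where it is left, 2 to 3 N at the handle move it. Its hooks draw the rack out as it opens and push it in as it closes
- hinge (a point): middle of the door's hinge line, at (-114, 35, 36) in the oven's frame; the line runs along the oven's y. The door is dark steel with a window, 18 thick, 264 wide; its upper edge is 160 from the hinge line
- handle (a point): centre of the door's black grip bar, 12 in diameter, 144 long, along y; bent rods hold its ends. It lies 188 from the hinge line measured up the door (28 past the door's edge) and 37 in front of it (28 off the outer face). In the oven's frame: (-151, 35, 224) with the door shut, (-300, 35, 83) fully down. Its axes turn with the door
- rack (a point): centre of the wire rack's top: 172 deep (x) x 226 wide (y), level, 102 above the bench, axes as the oven's. Rails at front (x = -86, 8 high) and back (x = +86, 14 high). At (-9, 35) in the oven's frame with the door shut, drawn out to (-137, 35) with it down; then x = -84 to +32 of the rack is clear of the casing. Roof 104 above. Gear near (-34, +56) on it; the side y below 0 is free
- bearing: steel ball bearing, 62 across, 16 high, 0.15 kg, lying flat on the bench; origin: centre of its underside, z along its axis
- gear: grey spur gear, 68 across its teeth, 24 high (teeth 16 high, then a hub 32 across), lying loose on the rack inside the oven; origin: centre of its underside. It rides on the rack
- relay_a: bystander: plug-in relay, cream box on a black base, 55 x 45 x 60 high, on the bench; origin: centre of its underside
- capacitor: bystander: upright grey capacitor, 35 across, 73 high, at the right of the oven; origin: centre of its underside
- battery: bystander: upright blue and yellow battery cell, 34 across, 62 high, in front of the oven, left of the door; origin: centre of its underside
Not all that is in view belongs to the job. Leave any blue look-alike of the bearing alone.

How it is judged:
By the outcome, as a careful person would: the job done as asked, in the order asked, and still so for the second after the job is handed in, with the robot touching nothing.
It also fails if it takes over 70 s, if anything falls off the work surface, if the arm or the gripper's body presses on something with over 40 N, if the wrist force passes 120 N, or if a joint passes its speed limit or range.

### The arm

A 7-joint arm with a two-finger parallel gripper is mounted at the origin on a cart in front of the work surface, level with it; the furniture and walls round the work are solid. World frame = base frame: x ahead of the robot, y to its left, z up, the work surface at z = 0. Lengths are in m, angles in rad, forces in N, time in s.
With the tool pointing down it reaches from about 0.35 to 0.9 m from the base axis. Payload 19.9 kg.
Tool frame: the origin (TCP) lies on the mounting face of the last link; the fingertips stand 199 mm ahead of it and the grasp point (between the pads) lies env.grasp_offset ahead of it (env.grasp_offset is the distance from the TCP to the grasp point, in m); z points along the fingers, y is the line along which they close (so a half turn about z gives the same grasp; the last joint's range is limited). The gripper opens to 94 mm and grips with 3 to 60 N. Pads are 16 mm wide; open, the fingers measure 119 mm over their backs; the gripper's body (75 mm by 177 mm) begins 78 mm behind the grasp point.
Start: joints at [1.129, 0.417, -0.01, 1.614, 0.005, 1.111, -0.053], TCP at [0.244, -0.575, 0.405] pointing down, gripper open.
Joint ranges: [-2.81, 2.81], [-0.39, 2.02], [-1.27, 1.25], [0.06, 2.57], [-1.19, 4.33], [0.19, 2], [-2.82, 2.82]. Speed limits (rad/s): [1.89, 1.89, 2.39, 2.39, 3.01, 3.01, 3.01].

### API

Orientations are given as a rotation vector (axis times angle).
In Python, from workcell import telemetry, get_image, get_calibration, ticket, env gives the robot as it stands. The module is installed in compiled form; this text tells all that it offers.
- The arm moves only by the shell command python3 -m inch 'ROWS' [FORCE]. ROWS is text: rows parted by semicolons, each of 7 numbers parted by spaces: the opening, from 0 (shut) to 1 (fully open), then the shift along the tool's x, y, z in m, then the turn, a rotation vector about the tool's x, y, z in degrees. In form: claw x y z ax ay az; .... A call has 1 to 5 rows; each row shifts and turns the commanded pose from where the row before left it, along the tool's axes as they then stand; what a row does not reach is not made up. A row lasts 1/8 s, in which the tool goes at most 62.5 mm and 10.7 degrees, less where a joint would pass 70% of its speed; a pose out of reach is approached as far as the arm can. A call with a gripper value outside its range is refused whole. The fingers move at their own pace and stop on an object; FORCE is the grip in N (left out, the last holds). Time passes only in rows, so rows that do not move let the fingers close. It gives the time, the measured TCP pose, the force, the opening and the grip force at its end, in the units of the state.
- telemetry.state(): the state, without advancing time (a new reading comes with each control period).
- get_image(name): name is "side" or "top" or "wrist"; returns (picture, depth): 480x640x3 uint8, blue, green, red; 480x640 float32, m along the optical axis (not along the pixel's ray), 0 where there is no reading.
- get_calibration(name): a dict with "camera_matrix" (3x3 intrinsics, pixels), "R" (3x3) and "t" (3): a world point X has camera coordinates R X + t; the wrist camera has in their place "mount" (4x4, takes a point from camera to tool coordinates, whose origin is the TCP and whose axes are the flange's). Camera axes: x right, y down, z forward; pixel columns grow to the right and rows downward; lengths in m; the calibration is good to about 2 mm. The wrist camera is an equidistant fisheye: a pixel r from the principal point sees the ray r / f radians off the axis. A picture is of the moment at which its call begins: read the wrist's pose just before it. get_calibration takes no time and is no camera call.
- ticket.finish_job(): hands the job in; it is judged then, once.
The state is a dict: "time": time; "q": joint angles; "qd": joint speeds; "joint_efforts": joint torques, N m; "tcp_pos": TCP position; "eef_rot": TCP orientation; "ft_force": force on the tool from outside, world axes, zero at the start; "ft_torque": the same for the moment, N m; "opening": finger opening in m; "finger_force": force on a finger pad.
Only numpy, scipy, OpenCV 4.12 (cv2) and the standard library are available. Lean on these libraries where they do the work, as an engineer would, in place of code of your own. Each camera call takes 0.05 s, during which the arm holds its last target. There are 200 camera calls.

## Working session

There is one attempt and no reset: what is moved stays moved. The work goes in short steps, Python scripts to look and compute and a shell command to move; the robot and the scene stay as the last step left them, time stands still between calls to the robot, and variables do not carry over. Pictures are saved under pics/ and viewed, at most 10 in all, crops included, and the job is handed in when it is done.

```bash
mkdir -p pics; cat > h.py <<'E'
import numpy as np, cv2
from scipy.spatial.transform import Rotation as Ro
from workcell import telemetry, get_image, get_calibration, ticket, env
def world(name,u,v,d):
    c=get_calibration(name);K=np.array(c["camera_matrix"]);R=np.array(c["R"]);t=np.array(c["t"])
    p=np.array([(u-K[0,2])/K[0,0]*d,(v-K[1,2])/K[1,1]*d,d]);return R.T@(p-t)
def proj(name,X):
    c=get_calibration(name);K=np.array(c["camera_matrix"]);p=K@(np.array(c["R"])@np.array(X)+np.array(c["t"]));return p[:2]/p[2]
E
python3 - <<'E'
from h import *
print(env.grasp_offset)
s=telemetry.state();print(s)
for n in("top","side"):
    im,d=get_image(n);cv2.imwrite(f"pics/{n}0.png",im);np.save(f"pics/{n}0.npy",d)
    c=get_calibration(n);print(n,np.array(c["camera_matrix"]).round(1).tolist(),(-np.array(c["R"]).T@np.array(c["t"])).round(3),np.array(c["R"]).round(3).tolist())
print(get_calibration("wrist"))
E
```

```text
0.1804
{'time': 0.0, 'q': array([ 1.12851448,  0.41797524, -0.01029654,  1.61419076,  0.00468524,
        1.11067911, -0.0530258 ]), 'qd': array([-4.09977602e-04, -1.73228258e-04, -2.81612762e-03, -4.09069335e-04,
        1.26272711e-03,  1.50477129e-03, -7.30476168e-05]), 'joint_efforts': array([ 4.41326411e-04, -8.51242018e+01,  6.38386309e-01, -4.25995588e+01,
       -4.88925492e-02,  1.85688370e-02,  2.06144665e-05]), 'tcp_pos': array([ 0.24378562, -0.57534376,  0.4040174 ]), 'eef_rot': array([-3.07757356e+00, -6.25059698e-01,  5.07899763e-04]), 'ft_force': array([1.36540975, 0.4089247 , 0.50636027]), 'ft_torque': array([0.01980308, 0.00474744, 0.03032616]), 'finger_force': 0.0, 'opening': 0.09437786257707896}
top [[495.8, 0.0, 318.3], [0.0, 495.8, 236.2], [0.0, 0.0, 1.0]] [ 0.04  -0.025  1.121] [[0.095, -0.995, 0.015], [-0.851, -0.089, -0.517], [0.516, 0.036, -0.856]]
side [[589.2, 0.0, 311.0], [0.0, 589.2, 244.4], [0.0, 0.0, 1.0]] [-0.161  0.583  1.215] [[-0.609, -0.793, -0.009], [-0.585, 0.457, -0.67], [0.535, -0.403, -0.742]]
{'camera_matrix': array([[371.64829954,   0.        , 320.54566748],
       [  0.        , 371.64829954, 240.95684179],
       [  0.        ,   0.        ,   1.        ]]), 'mount': array([[-4.43539578e-06, -9.61471130e-01, -2.74905923e-01,
         8.02700913e-02],
       [ 9.99999632e-01,  2.31570181e-04, -8.26040542e-04,
        -7.86123384e-04],
       [ 8.57874147e-04, -2.74905826e-01,  9.61470775e-01,
         2.02671620e-02],
       [ 0.00000000e+00,  0.00000000e+00,  0.00000000e+00,
         1.00000000e+00]])}
```

View pics/top0.png

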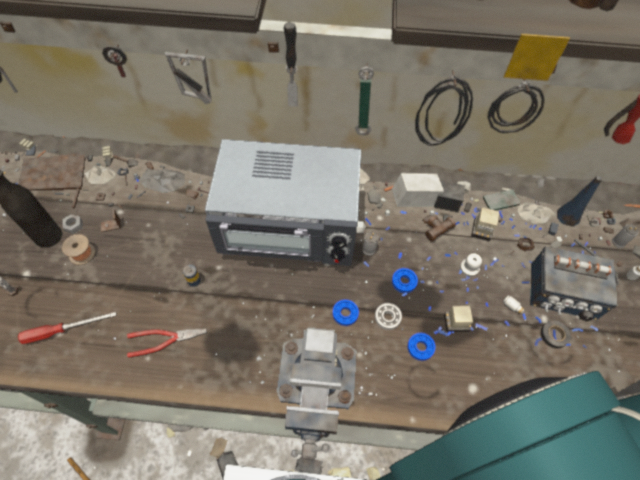

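View pics/side0.png

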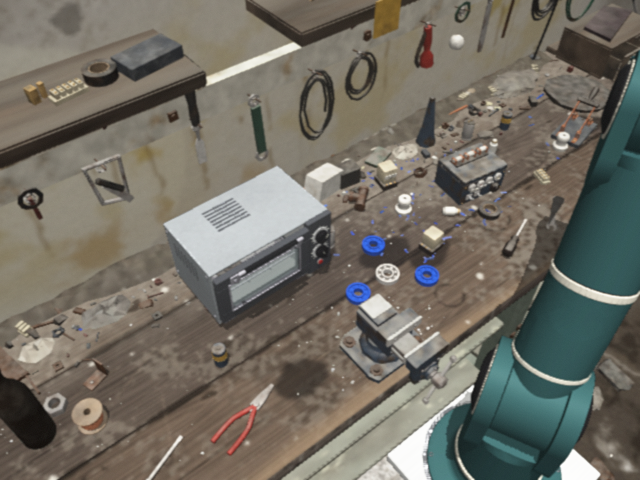

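Top view: the oven is at (285,200). A vise stands in front of it at (318,365). The bearing candidates are steel-white (388,315) and blue (405,280), (346,313) and (421,347). Only (388,315), seen in the side view at (388,272), is unpainted steel; the blue ones are the look-alikes. I'll confirm this in an enlarged crop with oven detail.

```bash
python3 - <<'E'
from h import *
t=cv2.imread("pics/top0.png");s=cv2.imread("pics/side0.png")
a=cv2.resize(t[130:280,195:395],(800,600),interpolation=cv2.INTER_CUBIC)
b=cv2.resize(t[260:360,320:453],(400,300),interpolation=cv2.INTER_CUBIC)
c=cv2.resize(s[225:325,320:453],(400,300),interpolation=cv2.INTER_CUBIC)
cv2.imwrite("pics/c1.png",a);cv2.imwrite("pics/c2.png",np.hstack([b,c]))
d=np.load("pics/top0.npy")
for n,u,v in [("brg",388,315),("bl1",405,280),("bl2",346,313),("bl3",421,347),("batt",192,270),("relay",460,312),("cap",371,240),("vise top",320,340),("vise jaw2",313,385),("vise",345,355),("roofpt",300,190),("roof2",340,160),("door",265,240),("bench",250,300)]:
    print(n,world("top",u,v,d[v,u]).round(3),d[v,u])
E
```

```text
brg [ 0.512 -0.167 -0.002] 1.1996995
bl1 [ 0.611 -0.207 -0.002] 1.2486776
bl2 [ 0.506 -0.065  0.002] 1.1963984
bl3 [ 0.442 -0.246 -0.007] 1.1643169
batt [0.553 0.311 0.061] 1.1837996
relay [ 0.51  -0.324  0.061] 1.1390349
cap [ 0.678 -0.112  0.066] 1.2288938
vise top [ 0.388 -0.011  0.127] 1.0306727
vise jaw2 [ 0.294 -0.006  0.132] 0.9782326
vise [ 0.394 -0.068  0.028] 1.1160098
roofpt [0.708 0.067 0.209] 1.1285477
roof2 [ 0.807 -0.018  0.206] 1.1785717
door [0.62  0.141 0.119] 1.1629479
bench [0.516 0.171 0.002] 1.2099453
```

View pics/c1.png

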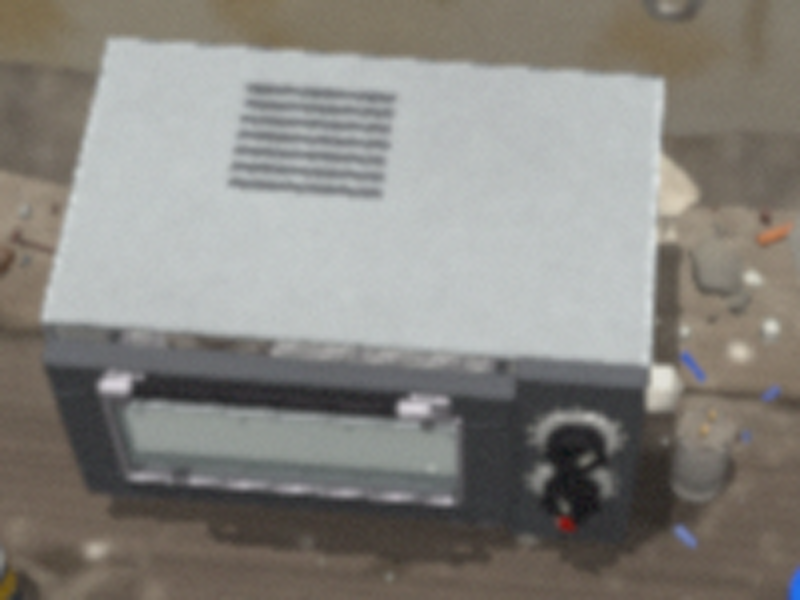

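View pics/c2.png

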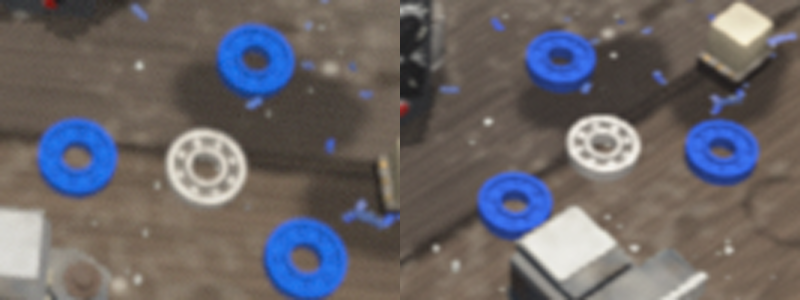

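The crop confirms it: the steel-white bearing with visible balls is at top px (388,315) and side px (388,273), with three blue look-alikes round it. Oven roof corners in top px are (206,211), (222,140), (360.5,149.5) and (357.5,220.5).

```bash
cat >> h.py <<'E'
def ray(name,u,v):
    c=get_calibration(name);R=np.array(c["R"]);o=-R.T@np.array(c["t"]);return o,(world(name,u,v,1)-o)
def onz(name,u,v,z):
    o,r=ray(name,u,v);return o+r*(z-o[2])/r[2]
def tri(a,b):
    A=np.zeros((3,3));y=np.zeros(3);
    for n,u,v in(a,b):
        o,r=ray(n,u,v);r/=np.linalg.norm(r);P=np.eye(3)-np.outer(r,r);A+=P;y+=P@o
    return np.linalg.solve(A,y)
E
python3 - <<'E'
from h import *
C=[onz("top",*p,0.206) for p in [(206.2,211.2),(222,140),(360.5,149.5),(357.5,220.5)]]
for c in C:print(c.round(4))
m=np.mean(C,0);L=[(.0-.105,.17),(.105,.17),(.105,-.17),(-.105,-.17)]
a=np.array(L);b=np.array([c[:2]-m[:2] for c in C]);yaw=np.arctan2((a[:,0]*b[:,1]-a[:,1]*b[:,0]).sum(),(a*b).sum())
print("ctr",m.round(4),"yaw deg",np.degrees(yaw), [np.linalg.norm(C[i]-C[i-1]).round(3) for i in range(4)])
# depth-based check of roof rect
d=np.load("pics/top0.npy")
vv,uu=np.mgrid[130:240,195:370];pts=np.array([world("top",u,v,d[v,u]) for u,v in zip(uu.ravel(),vv.ravel())])
r=pts[abs(pts[:,2]-.206)<.008][:,:2]
rect=cv2.minAreaRect(r.astype(np.float32));print(rect,len(r))
# bearing masks in both views
for n,(x0,y0,x1,y1) in {"top":(372,300,404,330),"side":(372,258,404,288)}.items():
    im=cv2.imread(f"pics/{n}0.png")[y0:y1,x0:x1].astype(int)
    mk=((im.min(2)>140)).astype(np.uint8);ys,xs=np.where(mk);
    pt=cv2.convexHull(np.c_[xs,ys].astype(np.int32));e=cv2.fitEllipse(pt);print(n,e[0][0]+x0,e[0][1]+y0,e[1],onz(n,e[0][0]+x0,e[0][1]+y0,.016).round(4))
E
```

```text
[0.6296 0.2666 0.206 ]
[0.8388 0.2725 0.206 ]
[ 0.8452 -0.0645  0.206 ]
[ 0.6403 -0.0685  0.206 ]
ctr [0.7385 0.1015 0.206 ] yaw deg 1.4277348912004677 [np.float64(0.335), np.float64(0.209), np.float64(0.337), np.float64(0.205)]Traceback (most recent call last):
  File "<stdin>", line 9, in <module>
  File "h.py", line 5, in world
    c=get_calibration(name);K=np.array(c["camera_matrix"]);R=np.array(c["R"]);t=np.array(c["t"])
ValueError: time passes only in moves, steps and waits
```

```bash
sed -i 's/^def world/import functools\nget_calibration=functools.lru_cache(get_calibration)\ndef world/' h.py
python3 - <<'E'
from h import *
d=np.load("pics/top0.npy")
vv,uu=np.mgrid[130:240,195:370];pts=np.array([world("top",u,v,d[v,u]) for u,v in zip(uu.ravel(),vv.ravel())])
r=pts[abs(pts[:,2]-.206)<.008][:,:2]
print(cv2.minAreaRect(r.astype(np.float32)),len(r))
q=[]
for n,(x0,y0,x1,y1) in {"top":(372,300,404,330),"side":(372,258,404,288)}.items():
    im=cv2.imread(f"pics/{n}0.png")[y0:y1,x0:x1].astype(int)
    mk=((im.min(2)>150)).astype(np.uint8);ys,xs=np.where(mk)
    e=cv2.fitEllipse(cv2.convexHull(np.c_[xs,ys].astype(np.int32)));c=(e[0][0]+x0,e[0][1]+y0);q.append((n,*c));print(n,c,e[1],onz(n,*c,.016).round(4))
print("tri",tri(*q).round(4))
def hs(n): return 0
d=np.array(d)
# handle at rod ends px (crop/4): 
for p in [(224,225.5),(300.5,231)]: print(onz("top",*p,.224).round(4))
s=telemetry.state();print(Ro.from_rotvec(s["eef_rot"]).as_matrix().round(3),s["time"])
E
```

```text
((0.7169514298439026, 0.10286238044500351), (0.2620896100997925, 0.34092363715171814), 1.0630730390548706) 10930
top (388.1008415222168, 315.29347133636475) (24.30202865600586, 26.541765213012695) [ 0.5041 -0.1646  0.016 ]
side (387.26375007629395, 272.6881170272827) (18.73961067199707, 24.138723373413086) [ 0.5013 -0.1647  0.016 ]
tri [ 0.5029 -0.1649  0.0157]
[0.5859 0.2155 0.224 ]
[0.5892 0.0516 0.224 ]
[[ 0.921  0.39  -0.001]
 [ 0.39  -0.921  0.001]
 [-0.    -0.001 -1.   ]] 0.1
```

Bearing top centre by triangulation: (0.503,-0.165,0.0157). Oven at about (0.7385,0.102), yaw about 1.3°, handle at (0.587,0.134,0.224). I'll go to the handle first, lifting and turning on the way.

```bash
python3 -m inch '1 0 0 -0.025 0 0 -10; 1 0 0 -0.025 0 0 -10; 1 0 0 -0.025 0 0 -10; 1 0 0 -0.025 0 0 -10; 1 0 0 -0.02 0 0 -10' && python3 -m inch '0.5 0 0 0 0 0 -10; 0.5 0 0 0 0 0 -8.3; 0.5 0.05 0.024 0 0 0 0; 0.5 0.05 0.024 0 0 0 0; 0.5 0.05 0.024 0 0 0 0' && python3 -m inch '0.5 0.05 0.024 0 0 0 0; 0.5 0.05 0.024 0 0 0 0; 0.5 0.05 0.024 0 0 0 0; 0.5 0.05 0.024 0 0 0 0; 0.5 0.05 0.024 0 0 0 0'
```

```text
time: 0.72
tcp_pos: [0.2438, -0.5754, 0.5254]
eef_rot: [-2.521, -1.875, 0.0]
ft_force: [-0.6, -0.6, -0.5]
opening: 0.0942
finger_force: 0.0
time: 1.35
tcp_pos: [0.313, -0.4222, 0.5243]
eef_rot: [-2.196, -2.245, -0.0]
ft_force: [1.3, -0.8, 0.3]
opening: 0.0486
finger_force: 0.0
time: 1.98
tcp_pos: [0.4273, -0.1695, 0.5246]
eef_rot: [2.197, 2.246, -0.0]
ft_force: [0.3, -0.6, 0.4]
opening: 0.0469
finger_force: 0.0
```

```bash
python3 -m inch '0.5 0.05 0.027 0 0 0 0; 0.5 0.05 0.027 0 0 0 0; 0.5 0.05 0.027 0 0 0 0; 0.4 0.05 0.027 0 0 0 0; 0.4 0.05 0.027 0.01 0 0 0' && python3 -m inch '0.4 0.05 0.025 0.015 0 0 0; 0.4 0 0 0 0 0 0;0.4 0 0 0 0 0 0'; cat >> h.py <<'E'
def wray(u,v,s):
    c=get_calibration("wrist");K=np.array(c["camera_matrix"]);M=np.array(c["mount"])
    x=(u-K[0,2])/K[0,0];y=(v-K[1,2])/K[1,1];th=np.hypot(x,y);k=np.sin(th)/max(th,1e-9)
    R=Ro.from_rotvec(s["eef_rot"]).as_matrix();return s["tcp_pos"]+R@M[:3,3],R@M[:3,:3]@np.array([x*k,y*k,np.cos(th)])
def wonz(u,v,s,z):
    o,r=wray(u,v,s);return o+r*(z-o[2])/r[2]
def wproj(X,s):
    c=get_calibration("wrist");K=np.array(c["camera_matrix"]);M=np.array(c["mount"])
    R=Ro.from_rotvec(s["eef_rot"]).as_matrix();p=R.T@(np.array(X)-s["tcp_pos"]);p=M[:3,:3].T@(p-M[:3,3])
    th=np.arctan2(np.hypot(p[0],p[1]),p[2]);q=p[:2]/np.hypot(p[0],p[1])*th;return q*K[0,0]+[K[0,2],K[1,2]]
E
python3 - <<'E'
from h import *
s=telemetry.state();im,d=get_image("wrist");cv2.imwrite("pics/w1.png",im)
print(s["tcp_pos"],s["eef_rot"],[wproj([.587,y,.224],s).round(0) for y in(.062,.134,.206)])
E
```

```text
time: 2.6
tcp_pos: [0.5571, 0.0831, 0.5149]
eef_rot: [2.197, 2.244, 0.001]
ft_force: [0.2, -0.6, 0.6]
opening: 0.0376
finger_force: 0.0
time: 2.98
tcp_pos: [0.5803, 0.1317, 0.4993]
eef_rot: [-2.196, -2.245, 0.001]
ft_force: [-1.2, -1.2, 0.1]
opening: 0.0374
finger_force: 0.0
[0.58034983 0.13174011 0.49934727] [-2.19646140e+00 -2.24548209e+00  1.04882717e-03] [array([328., 336.]), array([331., 249.]), array([334., 148.])]
```

View pics/w1.png

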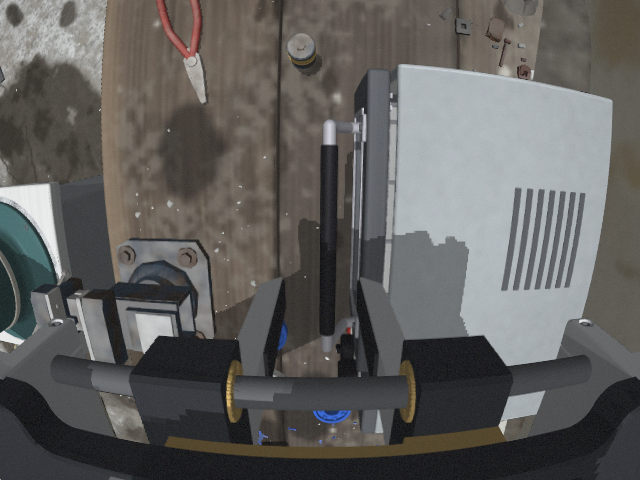

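The black bar spans (329,145) to (327,335), matching the prediction to about 2 px, so the bar is at x≈0.586. The fingers straddle it in x. Descend and grip.

```bash
python3 -m inch '0.4 0 0.0055 0.03 0 0 0; 0.4 0 0 0.03 0 0 0; 0.4 0 0 0.02 0 0 0; 0.4 0 0 0.014 0 0 0; 0.4 0 0 0 0 0 0' && python3 -m inch '0 0 0 0 0 0 0; 0 0 0 0 0 0 0; 0 0 0 0 0 0 0; 0 0 0 0 0 0 0' 20; python3 - <<'E'
import numpy as np
th=np.linspace(0,1.13,21)
x=-(188*np.sin(th)+37*np.cos(th));z=188*np.cos(th)-37*np.sin(th)
print(np.c_[th[1:],np.diff(x),-np.diff(z)].round(2).tolist())
E
```

```text
time: 3.65
tcp_pos: [0.5858, 0.1319, 0.4054]
eef_rot: [-2.197, -2.245, 0.001]
ft_force: [-0.8, -0.8, 0.3]
opening: 0.0375
finger_force: 0.0
time: 4.15
tcp_pos: [0.5859, 0.1323, 0.4061]
eef_rot: [2.197, 2.246, 0.001]
ft_force: [-0.6, -1.0, 5.2]
opening: 0.0113
finger_force: 20.0
[[0.06, -10.56, 2.39], [0.11, -10.41, 2.98], [0.17, -10.22, 3.56], [0.23, -10.0, 4.14], [0.28, -9.75, 4.69], [0.34, -9.47, 5.24], [0.4, -9.16, 5.76], [0.45, -8.82, 6.27], [0.51, -8.45, 6.76], [0.56, -8.06, 7.23], [0.62, -7.64, 7.67], [0.68, -7.19, 8.09], [0.73, -6.72, 8.48], [0.79, -6.23, 8.85], [0.85, -5.72, 9.19], [0.9, -5.2, 9.5], [0.96, -4.65, 9.77], [1.02, -4.09, 10.02], [1.07, -3.52, 10.24], [1.13, -2.94, 10.42]]
```

```bash
python3 -m inch '0 0 -0.0106 0.0024 0 0 0; 0 0 -0.0104 0.003 0 0 0; 0 0 -0.0102 0.0036 0 0 0; 0 0 -0.01 0.0041 0 0 0; 0 0 -0.0098 0.0047 0 0 0' && python3 -m inch '0 0 -0.0095 0.0052 0 0 0; 0 0 -0.0092 0.0058 0 0 0; 0 0 -0.0088 0.0063 0 0 0; 0 0 -0.0085 0.0068 0 0 0; 0 0 -0.0081 0.0072 0 0 0'
```

```text
time: 4.78
tcp_pos: [0.5341, 0.1314, 0.3877]
eef_rot: [-2.196, -2.246, -0.001]
ft_force: [4.4, 5.0, 1.5]
opening: 0.0113
finger_force: 20.0
time: 5.4
tcp_pos: [0.4902, 0.1305, 0.3563]
eef_rot: [-2.196, -2.246, -0.002]
ft_force: [7.3, 7.9, -4.4]
opening: 0.0115
finger_force: 20.0
```

```bash
python3 -m inch '0 0 -0.0076 0.0077 0 0 0; 0 0 -0.0072 0.0081 0 0 0; 0 0 -0.0067 0.0085 0 0 0; 0 0 -0.0062 0.0089 0 0 0; 0 0 -0.0057 0.0092 0 0 0' && python3 -m inch '0 0 -0.0052 0.0095 0 0 0; 0 0 -0.0047 0.0098 0 0 0; 0 0 -0.0041 0.01 0 0 0; 0 0 -0.0035 0.0102 0 0 0; 0 0 -0.003 0.0104 0 0 0' && python3 -m inch '0 0 0 0.003 0 0 0;0 0 0 0 0 0 0'; python3 - <<'E'
from h import *
im,d=get_image("top");cv2.imwrite("pics/t2.png",cv2.resize(im[130:370,170:490],(800,600),interpolation=cv2.INTER_CUBIC))
E
```

```text
time: 6.02
tcp_pos: [0.4575, 0.1299, 0.3142]
eef_rot: [2.196, 2.246, 0.005]
ft_force: [12.2, 7.5, -3.5]
opening: 0.0112
finger_force: 20.0
time: 6.65
tcp_pos: [0.4382, 0.1295, 0.2651]
eef_rot: [2.195, 2.244, 0.009]
ft_force: [15.0, 3.8, 18.6]
opening: 0.0112
finger_force: 20.0
time: 6.9
tcp_pos: [0.438, 0.1296, 0.2624]
eef_rot: [2.195, 2.244, 0.007]
ft_force: [7.0, 4.1, 20.5]
opening: 0.0117
finger_force: 20.0
```

View pics/t2.png

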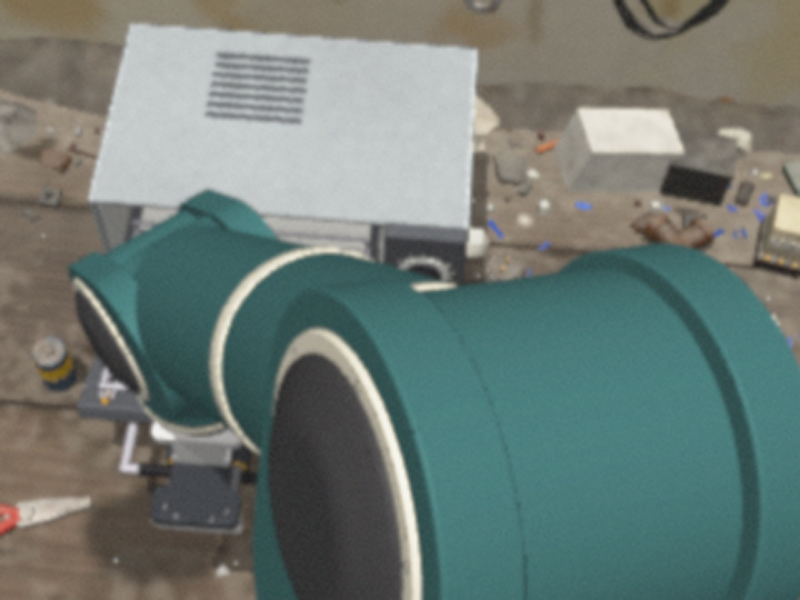

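The arm hides the door in this view. But the handle height (0.082) and the 20 N stop force show the door is fully down. Release, lift and move over the bearing, with the closing axis turned to about 17° so the fingers pass between the blue rings.

```bash
python3 -m inch '0.3 0 0 0 0 0 0; 0.3 0 0 0 0 0 0; 0.3 0 0 0 0 0 0; 0.3 0 0 -0.01 0 0 0; 0.3 0 0 -0.03 0 0 0' && python3 -m inch '0.3 0 0 -0.05 0 0 0; 0.3 0 0 -0.06 0 0 -8; 1 0 0 0 0 0 -8; 1 -0.05 -0.004 0 0 0 0; 1 -0.05 -0.004 0 0 0 0' && python3 -m inch '1 -0.05 -0.004 0 0 0 0; 1 -0.05 -0.004 0 0 0 0; 1 -0.05 -0.004 0.02 0 0 0; 1 -0.05 -0.004 0.04 0 0 0; 1 0 0 0 0 0 0'
python3 - <<'E'
from h import *
s=telemetry.state();im,d=get_image("wrist");cv2.imwrite("pics/w2.png",im)
print(s["time"],s["tcp_pos"],s["q"].round(2),wproj([.503,-.165,.016],s).round(0))
# other objects' pictures for drift check and open oven
im,d=get_image("top");cv2.imwrite("pics/t3.png",im);np.save("pics/t3.npy",d)
im,d=get_image("side");cv2.imwrite("pics/s3.png",im);np.save("pics/s3.npy",d)
E
```

```text
time: 7.58
tcp_pos: [0.4364, 0.1289, 0.3013]
eef_rot: [-2.195, -2.245, 0.003]
ft_force: [0.9, 0.2, 0.4]
opening: 0.0282
finger_force: 0.0
time: 8.2
tcp_pos: [0.4587, 0.0301, 0.412]
eef_rot: [1.861, 2.531, 0.0]
ft_force: [0.8, -0.3, -0.5]
opening: 0.0549
finger_force: 0.0
time: 8.82
tcp_pos: [0.5019, -0.1666, 0.3498]
eef_rot: [-1.866, -2.522, 0.001]
ft_force: [0.3, 0.2, -0.3]
opening: 0.0939
finger_force: 0.0
8.825 [ 0.50190244 -0.16663373  0.34983271] [ 0.81  0.38 -0.66  1.89  0.28  0.97  0.31] [324. 231.]
```

View pics/w2.png

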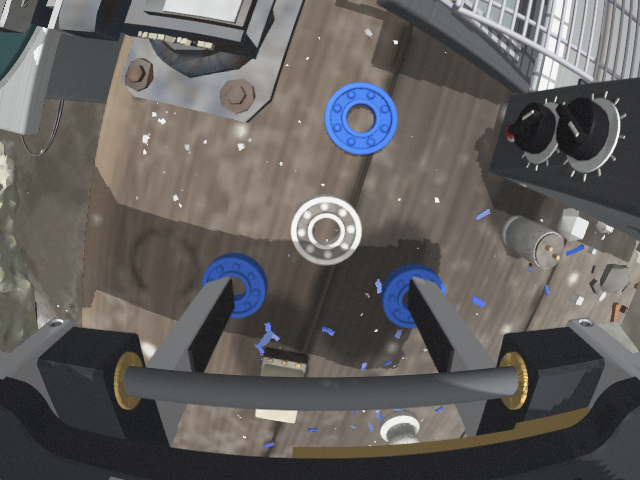

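The steel bearing is at (326,230), prediction (324,231). The blue rings at (361,118), (235,286) and (413,296) are clear of the finger line.

```bash
python3 - <<'E'
from h import *
s=telemetry.state();R=Ro.from_rotvec(s["eef_rot"]).as_matrix()
p=wonz(326,230,s,.016);print(p,(R.T@(p-s["tcp_pos"])).round(4),(R.T@(np.array([.503,-.165,.016])-s["tcp_pos"])).round(4))
E
python3 -m inch '1 0 0.001 0.04 0 0 0; 1 0 0 0.04 0 0 0; 1 0 0 0.03 0 0 0; 1 0 0 0.02 0 0 0; 1 0 0 0.01 0 0 0'
```

```text
[ 0.50731714 -0.16027011  0.016     ] [0.0007 0.0048 0.3371] [-0.0025 -0.0007  0.3371]
time: 9.6
tcp_pos: [0.5039, -0.1625, 0.2123]
eef_rot: [1.862, 2.53, 0.0]
ft_force: [1.0, -0.6, -0.0]
opening: 0.0941
finger_force: 0.0
```

```bash
python3 -m inch '1 -0.002 0 0.006 0 0 0; 1 0 0 0.005 0 0 0; 0 0 0 0 0 0 0; 0 0 0 0 0 0 0; 0 0 0 0 0 0 0' 20 && python3 -m inch '0 0 0 0 0 0 0; 0 0 0 0 0 0 0; 0 0 0 0 0 0 0'
```

```text
time: 10.22
tcp_pos: [0.5043, -0.165, 0.2015]
eef_rot: [1.863, 2.529, 0.0]
ft_force: [0.3, 1.0, -0.4]
opening: 0.0676
finger_force: 0.0
time: 10.6
tcp_pos: [0.5043, -0.165, 0.2014]
eef_rot: [1.863, 2.53, -0.0]
ft_force: [-0.7, -0.2, 5.1]
opening: 0.0612
finger_force: 20.0
```

Gripped at 61 mm. Check the rack and gear numerically from the open-oven views, then lift.

```bash
python3 -m inch '0 0 0 -0.01 0 0 0; 0 0 0 -0.03 0 0 0; 0 0 0 -0.05 0 0 0; 0 0 0 -0.05 0 0 -10; 0 0 0 -0.05 0 0 -10' && python3 -m inch '0 0 0 -0.03 0 0 -10; 0 0 0 0 0 0 -10; 0 0 0 0 0 0 -10; 0 0 0 0 0 0 -10; 0 0 0 0 0 0 -10'
python3 - <<'E'
from h import *
for n in("top","side"):
    d=np.load(f"pics/{n[0]}3.npy");vv,uu=np.mgrid[0:480:1,0:640:1]
    c=get_calibration(n);K=c["camera_matrix"];P=np.stack([(uu-K[0,2])/K[0,0]*d,(vv-K[1,2])/K[1,1]*d,d],-1)
    X=(P.reshape(-1,3)-np.array(c["t"]))@np.array(c["R"])
    m=(X[:,0]>.49)&(X[:,0]<.64)&(X[:,1]>.0)&(X[:,1]<.26)&(X[:,2]>.085)&(X[:,2]<.14)&(d.ravel()>0)
    Y=X[m];print(n,m.sum(),Y.min(0).round(3),Y.max(0).round(3))
    g=Y[Y[:,2]>.112];print(" gear?",len(g),g.mean(0).round(3) if len(g) else "",np.percentile(g,[5,95],axis=0).round(3).tolist() if len(g) else "", "rack med z",np.median(Y[Y[:,1]<.12][:,2]).round(4) if (Y[:,1]<.12).any() else "")
E
```

```text
time: 11.22
tcp_pos: [0.5039, -0.1647, 0.3933]
eef_rot: [-1.387, -2.819, 0.0]
ft_force: [0.7, -1.4, -2.4]
opening: 0.0614
finger_force: 20.0
time: 11.85
tcp_pos: [0.504, -0.1648, 0.4217]
eef_rot: [-0.066, -3.141, 0.0]
ft_force: [-0.2, -0.1, -1.8]
opening: 0.061
finger_force: 20.0
top 3727 [0.49  0.    0.085] [0.64 0.26 0.14]
 gear? 1034 [0.542 0.154 0.117] [[0.491, 0.021, 0.112], [0.607, 0.232, 0.126]] rack med z 0.1027
side 3176 [0.49  0.    0.085] [0.64 0.26 0.14]
 gear? 758 [0.556 0.157 0.117] [[0.491, 0.004, 0.112], [0.623, 0.223, 0.125]] rack med z 0.1012
```

```bash
python3 -m inch '0 0 0 0 0 0 -3.6; 0 -0.0142 0.0489 0 0 0 0; 0 -0.0142 0.0489 0 0 0 0; 0 -0.0142 0.0489 0 0 0 0; 0 -0.0142 0.0489 0 0 0 0' && python3 -m inch '0 -0.0142 0.0489 0.02 0 0 0; 0 0 0 0 0 0 0; 0 0 0 0 0 0 0'
python3 - <<'E'
from h import *
s=telemetry.state();im,d=get_image("wrist");cv2.imwrite("pics/w3.png",im)
print(s["time"],s["tcp_pos"],s["eef_rot"])
for X in [(.568,.190,.126),(.570,.081,.102),(.516,.02,.11),(.516,.245,.11)]:print(X,wproj(X,s).round(0))
E
```

```text
time: 12.48
tcp_pos: [0.5581, 0.033, 0.4217]
eef_rot: [-0.023, 3.141, -0.001]
ft_force: [0.2, -0.8, -1.6]
opening: 0.0616
finger_force: 20.0
time: 12.85
tcp_pos: [0.5714, 0.0804, 0.4014]
eef_rot: [0.024, -3.141, 0.0]
ft_force: [0.8, 0.2, -1.4]
opening: 0.0611
finger_force: 20.0
12.85 [0.57142376 0.08041773 0.40144921] [ 2.42781748e-02 -3.14107825e+00  3.45149070e-04]
(0.568, 0.19, 0.126) [464. 248.]
(0.57, 0.081, 0.102) [320. 240.]
(0.516, 0.02, 0.11) [239. 172.]
(0.516, 0.245, 0.11) [523. 182.]
```

View pics/w3.png

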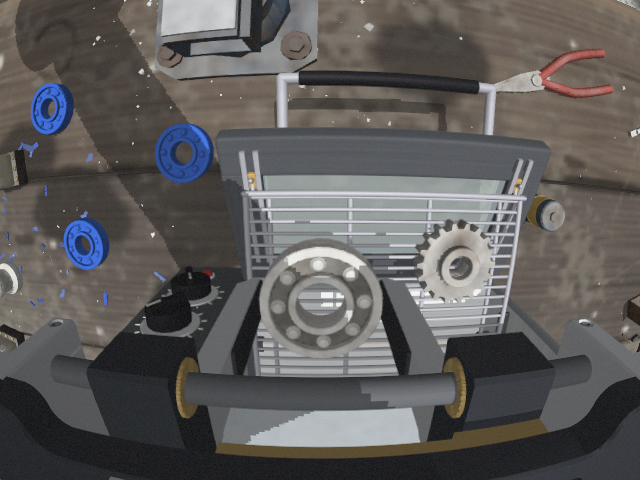

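The bearing is held level over the rack. The gear hub is at (460,263), the front rail ends at (247,193) and (522,198), and the handle runs (300,78) to (478,87). The rail sits slightly further in than I predicted; checking.

```bash
python3 - <<'E'
from h import *
s=telemetry.state()
for p,z in [((247,193),.110),((522,198),.110),((385,195),.11),((460,263),.126),((300,78),.083),((478,87),.083),((219,131),.104),((549,143),.104)]:
    print(p,wonz(*p,s,z).round(4))
print("pred handle .4380, rail .5147, bar")
# triangulate handle/rail/gear from side & top: print predicted pixels
for X in [(.438,.131,.083),(.5147,.134,.11),(.568,.19,.126)]: print(proj("top",X).round(1),proj("side",X).round(1))
E
python3 - <<'E'
import sys;sys.path.insert(0,'.')
from h import *
t=cv2.imread("pics/t3.png");s=cv2.imread("pics/s3.png")
a=cv2.resize(t[190:340,190:390],(400,300),interpolation=cv2.INTER_CUBIC);b=cv2.resize(s[180:380,160:340],(400,444),interpolation=cv2.INTER_CUBIC)
a=cv2.resize(t[190:340,190:390],(400,300),interpolation=cv2.INTER_CUBIC)
a=cv2.copyMakeBorder(a,0,144,0,0,cv2.BORDER_CONSTANT);cv2.imwrite("pics/c3.png",np.hstack([a,b]))
E
```

```text
(247, 193) [0.5321 0.0252 0.11  ]
(522, 198) [0.5297 0.2448 0.11  ]
(385, 195) [0.5323 0.128  0.11  ]
(460, 263) [0.58   0.1874 0.126 ]
(300, 78) [0.443  0.0626 0.083 ]
(478, 87) [0.4406 0.2104 0.083 ]
(219, 131) [0.4852 0.0028 0.104 ]
(549, 143) [0.4818 0.2718 0.104 ]
pred handle .4380, rail .5147, bar
[258.2 319. ] [312.6 332.8]
[261.1 282.4] [291.2 304.9]
[239.9 256.1] [257.7 298.1]
```

View pics/c3.png

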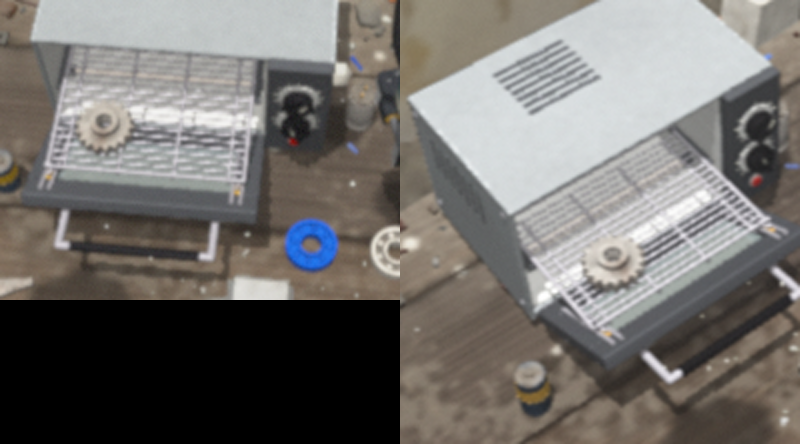

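```bash
python3 - <<'E'
from h import *
a=tri(("top",221,312.5),("side",282.4,349.7));b=tri(("top",226,313),("side",288.3,347.4));print(a,b)
s=telemetry.state();
def multi(rs):
    A=np.zeros((3,3));y=np.zeros(3)
    for o,r in rs:
        r=r/np.linalg.norm(r);P=np.eye(3)-np.outer(r,r);A+=P;y+=P@o
    return np.linalg.solve(A,y)
print(multi([ray("top",226,313),ray("side",288.3,347.4),wray(478,87,s)]), multi([ray("top",226,313),wray(478,87,s)]))
for th in(1.13,1.08,1.03,.98,.93):
    X=np.array([.6235-(.188*np.sin(th)+.037*np.cos(th)),.2045,.036+.188*np.cos(th)-.037*np.sin(th)])
    Y=X-[0,.144,0]+[.003,0,0]
    print(th,X.round(4),proj("top",X).round(1),proj("side",X).round(1),wproj(X,s).round(1),proj("top",Y).round(1))
E
```

```text
[0.4411497  0.21382565 0.08990202] [0.43797045 0.20132106 0.0933453 ]
[0.4397425  0.20282252 0.09269116] [0.44168511 0.20403103 0.09303433]
1.13 [0.4377 0.2045 0.0827] [225.4 316. ] [286.6 350. ] [471.6  82.9] [289.9 320.9]
1.08 [0.4403 0.2045 0.092 ] [225.  313.3] [285.7 347. ] [475.9  84.6] [289.9 318.2]
1.03 [0.4433 0.2045 0.1011] [224.7 310.4] [284.8 343.8] [480.3  86.9] [289.9 315.4]
0.98 [0.4468 0.2045 0.11  ] [224.4 307.4] [283.7 340.6] [484.9  90.1] [290.  312.3]
0.93 [0.4507 0.2045 0.1187] [224.1 304.1] [282.4 337.2] [489.6  94. ] [290.1 309.1]
```

Three views put the handle at z≈0.092 and the rail further in than expected. So the bar slipped up in the pads, and the door is about 0.05 rad or more short of its stop. The order matters, so I'll press the door fully down before placing. I'll use the tip of one finger on the bar, with the bearing on the robot side and clear of the door.

```bash
python3 -m inch '0 0.0419 0.022 0 0 0 0; 0 0.0419 0.022 0 0 0 0; 0 0.0419 0.022 0 0 0 0; 0 0.0419 0.022 0 0 0 0; 0 0 0 0 0 0 10' && python3 -m inch '0 0 0 0 0 0 10; 0 0 0 0 0 0 10; 0 0 0 0 0 0 10; 0 0 0 0 0 0 10; 0 0 0 0 0 0 10' && python3 -m inch '0 0 0 0.03 0 0 10; 0 0 0 0.03 0 0 10; 0 0 0 0.015 0 0 10; 0 0 0 0 0 0 0; 0 0 0 0 0 0 0'
python3 - <<'E'
from h import *
s=telemetry.state();print(s["tcp_pos"],Ro.from_rotvec(s["eef_rot"]).as_matrix()[:,:2].round(3).tolist())
E
```

```text
time: 13.52
tcp_pos: [0.4006, 0.1663, 0.4017]
eef_rot: [0.254, 3.13, -0.004]
ft_force: [1.3, -1.2, -2.0]
opening: 0.0615
finger_force: 20.0
time: 14.15
tcp_pos: [0.4028, 0.165, 0.4017]
eef_rot: [1.561, 2.725, -0.0]
ft_force: [0.3, -0.5, -1.7]
opening: 0.0614
finger_force: 20.0
time: 14.78
tcp_pos: [0.4029, 0.1657, 0.3272]
eef_rot: [2.2, 2.241, 0.001]
ft_force: [0.8, 0.6, -1.1]
opening: 0.061
finger_force: 20.0
[0.40293404 0.1657394  0.32717237] [[-0.019, 1.0], [1.0, 0.019], [0.0, 0.001]]
```

```bash
for i in 1; do python3 -m inch '0 0 0 0.01 0 0 0; 0 0 0 0.01 0 0 0; 0 0 0 0.005 0 0 0' ; python3 -m inch '0 0 0 0.004 0 0 0; 0 0 0 0 0 0 0' ; python3 -m inch '0 0 -0.001 0.004 0 0 0; 0 0 0 0 0 0 0'; python3 -m inch '0 0 -0.001 0.003 0 0 0; 0 0 0 0 0 0 0'; done | grep -E 'tcp_pos|ft_f|opening'
```

```text
tcp_pos: [0.4025, 0.1659, 0.3005]
ft_force: [-0.2, 0.4, -1.8]
opening: 0.0612
tcp_pos: [0.4026, 0.1661, 0.2971]
ft_force: [-0.0, -0.4, -2.0]
opening: 0.0613
tcp_pos: [0.4015, 0.166, 0.2931]
ft_force: [-1.2, -0.2, -0.8]
opening: 0.0613
tcp_pos: [0.4005, 0.166, 0.2901]
ft_force: [0.2, 0.2, -1.4]
opening: 0.0611
```

```bash
(python3 -m inch '0 0 0 0.002 0 0 0; 0 0 0 0 0 0 0' ; python3 -m inch '0 0 0 0.002 0 0 0; 0 0 0 0 0 0 0'; python3 -m inch '0 0 0 0.002 0 0 0; 0 0 0 0 0 0 0') | grep -E 'tcp_pos|ft_f|opening'
python3 - <<'E'
from h import *
s=telemetry.state();im,d=get_image("wrist");cv2.imwrite("pics/w4.png",im);print(s["time"])
E
```

```text
tcp_pos: [0.4002, 0.166, 0.288]
ft_force: [-4.8, 1.1, -0.0]
opening: 0.0611
tcp_pos: [0.3999, 0.166, 0.2859]
ft_force: [-8.4, 1.1, 1.1]
opening: 0.0612
tcp_pos: [0.3995, 0.1661, 0.2837]
ft_force: [-12.0, 1.5, 2.6]
opening: 0.0609
16.65
```

View pics/w4.png

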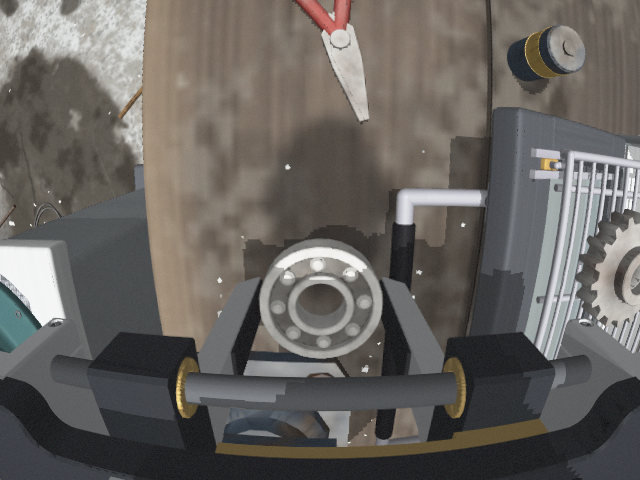

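This was my tenth and last picture. It shows the bearing still held, and the bar at u≈402 running beside the right finger at u≈385–410. That finger is wedged on the bar's robot side. I'll unload and take the bar and door position from depth.

```bash
python3 -m inch '0 0 0 -0.006 0 0 0; 0 0 0 -0.01 0 0 0;0 0 0 0 0 0 0' | grep -E 'tcp|ft_f'
python3 - <<'E'
from h import *
def cloud(n,d):
    c=get_calibration(n);K=c["camera_matrix"];vv,uu=np.mgrid[0:480,0:640]
    P=np.stack([(uu-K[0,2])/K[0,0]*d,(vv-K[1,2])/K[1,1]*d,d],-1);return (P.reshape(-1,3)-np.array(c["t"]))@np.array(c["R"])
for n,f in(("top","t3"),("side","s3")):
    d=np.load(f"pics/{f}.npy");X=cloud(n,d);im=cv2.imread(f"pics/{f}.png").reshape(-1,3)
    m=(abs(X[:,1]-.134)<.06)&(X[:,2]>.05)&(X[:,2]<.13)&(X[:,0]>.41)&(X[:,0]<.465)
    Y=X[m];print(n,"bar",m.sum(),np.median(Y,0).round(4),"z pct",np.percentile(Y[:,2],[50,90,98]).round(4),"x",np.percentile(Y[:,0],[5,95]).round(4))
    # profile along x of max z, door slab
    for x in np.arange(.425,.53,.006):
        k=(abs(X[:,0]-x)<.003)&(abs(X[:,1]-.134)<.06)&(X[:,2]<.135)
        if k.sum()>3: print(round(x,3),k.sum(),np.percentile(X[k,2],[10,50,90]).round(3))
E
```

```text
tcp_pos: [0.4011, 0.1661, 0.3012]
ft_force: [-1.0, -0.7, -1.4]
top bar 294 [0.4408 0.134  0.0952] z pct [0.0952 0.0982 0.1003] x [0.4366 0.4475]
0.425 126 [-0.003 -0.001  0.002]
0.431 125 [-0.003 -0.     0.002]
0.437 246 [-0.002  0.087  0.097]
0.443 267 [-0.002  0.093  0.098]
0.449 145 [-0.003  0.001  0.094]
0.455 126 [-0.003 -0.     0.002]
0.461 113 [-0.003 -0.     0.003]
0.467 126 [-0.004 -0.001  0.002]
0.473 33 [-0.004 -0.001  0.001]
0.479 28 [0.103 0.106 0.111]
0.485 279 [0.001 0.11  0.116]
0.491 258 [-0.002  0.114  0.119]
0.497 202 [-0.002  0.002  0.116]
0.503 208 [-0.002  0.003  0.113]
0.509 214 [-0.002  0.003  0.11 ]
0.515 195 [-0.002  0.002  0.106]
0.521 116 [-0.006 -0.001  0.095]
0.527 227 [-0.005  0.09   0.11 ]
side bar 265 [0.4383 0.1372 0.0943] z pct [0.0943 0.0974 0.0999] x [0.4343 0.445 ]
0.425 106 [-0.004 -0.001  0.001]
0.431 119 [-0.005 -0.001  0.003]
0.437 272 [-0.003  0.09   0.097]
0.443 206 [-0.004  0.002  0.096]
0.449 107 [-0.004 -0.001  0.002]
0.455 107 [-0.005 -0.002  0.001]
0.461 102 [-0.005 -0.002  0.002]
0.467 114 [-0.005 -0.002  0.002]
0.473 105 [-0.005 -0.002  0.002]
0.479 192 [-0.003  0.101  0.111]
0.485 217 [0.103 0.112 0.117]
0.491 97 [0.113 0.115 0.117]
0.497 132 [-0.002  0.11   0.114]
0.503 152 [-0.004  0.002  0.11 ]
0.509 175 [-0.003  0.002  0.107]
0.515 112 [-0.004 -0.     0.103]
0.521 122 [-0.007 -0.002  0.093]
0.527 258 [-0.004  0.088  0.11 ]
```

Depth gives the bar centre at (0.442, z 0.0925), so the door is at θ≈1.08, not fully down. The finger tips taper and miss the bar with the bearing held. I'll lay the bearing on free bench just in front, press the door down with closed fingers, and regrasp. First, check the spot is free.

```bash
python3 - <<'E'
from h import *
d=np.load("pics/s3.npy");n="side"
def cloud(n,d):
    c=get_calibration(n);K=c["camera_matrix"];vv,uu=np.mgrid[0:480,0:640]
    P=np.stack([(uu-K[0,2])/K[0,0]*d,(vv-K[1,2])/K[1,1]*d,d],-1);return (P.reshape(-1,3)-np.array(c["t"]))@np.array(c["R"])
X=cloud(n,d)
for y in np.arange(.06,.28,.02):
    print(round(y,2),[int(1000*np.percentile(X[k,2],97)) if (k:=(abs(X[:,0]-x)<.01)&(abs(X[:,1]-y)<.01)).sum()>4 else None for x in np.arange(.26,.46,.02)])
E
```

```text
0.06 [2, 24, 31, 22, 17, 18, 28, 32, 20, 98]
0.08 [2, 3, 16, 15, 15, 14, 13, 15, 3, 98]
0.1 [1, 2, 3, 4, 2, 2, 2, 2, 2, 97]
0.12 [2, 2, 3, 4, 2, 5, 6, 2, 2, 98]
0.14 [2, 1, 3, 3, 2, 3, 1, 3, 4, 98]
0.16 [1, 3, 2, 1, 1, 2, 3, 2, 3, 96]
0.18 [2, 2, 4, 2, 2, 1, 2, 2, 3, 97]
0.2 [1, 2, 3, 1, 2, 3, 2, 1, 2, 97]
0.22 [3, 4, 3, 3, 2, 4, 1, 2, 3, 94]
0.24 [2, 3, 3, 2, 2, 4, 2, 1, 1, 4]
0.26 [1, 3, 3, 2, 2, 3, 3, 3, 11, 3]
0.28 [1, 2, 3, 3, 3, 3, 2, 8, 12, 1]
```

```bash
python3 -m inch '0 0 -0.036 0 0 0 0; 0 0 0 0.04 0 0 0; 0 0 0 0.035 0 0 0; 0 0 0 0.015 0 0 0; 0 0 0 0.005 0 0 0' && python3 -m inch '0 0 0 0.004 0 0 0; 0 0 0 0.0005 0 0 0; 0 0 0 0 0 0 0'
```

```text
time: 17.7
tcp_pos: [0.3645, 0.1655, 0.2047]
eef_rot: [-2.204, -2.238, 0.001]
ft_force: [0.1, 0.3, -1.1]
opening: 0.0613
finger_force: 20.0
time: 18.08
tcp_pos: [0.3648, 0.1655, 0.2014]
eef_rot: [2.204, 2.238, 0.001]
ft_force: [-1.4, 0.1, 3.4]
opening: 0.0613
finger_force: 20.0
```

```bash
python3 -m inch '0.8 0 0 0 0 0 0; 0.8 0 0 0 0 0 0; 0.8 0 0 -0.02 0 0 0; 0.8 0 0 -0.05 0 0 0; 0 0 0 -0.06 0 0 0' && python3 -m inch '0 -0.016 0.0385 0 0 0 0; 0 -0.016 0.0385 0 0 0 0; 0 0 0 0 0 0 0; 0 0 0 0.02 0 0 0; 0 0 0 0 0 0 0' && python3 -m inch '0 0 0 0.01 0 0 0; 0 0 0 0 0 0 0'
```

```text
time: 18.7
tcp_pos: [0.3643, 0.1655, 0.3318]
eef_rot: [-2.202, -2.237, 0.002]
ft_force: [1.6, -1.3, 1.1]
opening: 0.0685
finger_force: 0.0
time: 19.32
tcp_pos: [0.4413, 0.1348, 0.31]
eef_rot: [-2.203, -2.238, 0.003]
ft_force: [-0.5, 0.0, 0.3]
opening: 0.0185
finger_force: 0.0
time: 19.58
tcp_pos: [0.4418, 0.1347, 0.3005]
eef_rot: [-2.204, -2.238, 0.001]
ft_force: [-0.3, -0.2, 0.0]
opening: 0.0008
finger_force: 0.0
```

Fingers shut, tips about 3 mm above the bar. Press down slowly along the arc.

```bash
(python3 -m inch '0 0 0 0.003 0 0 0; 0 0 0 0.002 0 0 0; 0 0 -0.0005 0.002 0 0 0'; python3 -m inch '0 0 -0.0005 0.002 0 0 0; 0 0 -0.0005 0.002 0 0 0; 0 0 0 0 0 0 0';python3 -m inch '0 0 -0.0005 0.002 0 0 0; 0 0 0 0 0 0 0'; python3 -m inch '0 0 0 0.001 0 0 0; 0 0 0 0 0 0 0') | grep -E 'tcp|ft_f'
```

```text
tcp_pos: [0.4416, 0.1346, 0.2937]
ft_force: [0.2, 0.3, 1.1]
tcp_pos: [0.4406, 0.1346, 0.2897]
ft_force: [0.5, -0.2, -0.3]
tcp_pos: [0.4401, 0.1346, 0.2877]
ft_force: [0.1, -0.6, 1.3]
tcp_pos: [0.44, 0.1346, 0.2868]
ft_force: [-3.3, -0.4, 4.5]
```

```bash
(python3 -m inch '0 0 0 0.002 0 0 0; 0 0 0 0 0 0 0'; python3 -m inch '0 0 0 0.002 0 0 0; 0 0 0 0 0 0 0') | grep -E 'tcp|ft_f'
python3 - <<'E'
from h import *
im,d=get_image("side");n="side";np.save("pics/s5.npy",d)
def cloud(n,d):
    c=get_calibration(n);K=c["camera_matrix"];vv,uu=np.mgrid[0:480,0:640]
    P=np.stack([(uu-K[0,2])/K[0,0]*d,(vv-K[1,2])/K[1,1]*d,d],-1);return (P.reshape(-1,3)-np.array(c["t"]))@np.array(c["R"])
for f in("s3","s5"):
    X=cloud(n,np.load(f"pics/{f}.npy"))
    for nm,x0,x1,y0,y1,z0 in(("bar",.42,.46,.17,.205,.05),("edge",.47,.50,.17,.25,.09),("battery",.52,.58,.28,.34,.05),("hub",.55,.61,.17,.21,.119)):
        Y=X[(X[:,0]>x0)&(X[:,0]<x1)&(X[:,1]>y0)&(X[:,1]<y1)&(X[:,2]>z0)&(X[:,2]<.14)];print(f,nm,len(Y),np.median(Y,0).round(4),np.percentile(Y[:,2],[50,95]).round(4)) if len(Y) else print(nm,0)
E
```

```text
tcp_pos: [0.4397, 0.1347, 0.2847]
ft_force: [-6.7, -0.5, 9.8]
tcp_pos: [0.4394, 0.1348, 0.2828]
ft_force: [-10.2, -1.5, 16.1]
s3 bar 85 [0.4375 0.1882 0.094 ] [0.094  0.0977]
s3 edge 366 [0.4844 0.2125 0.1118] [0.1118 0.1177]
s3 battery 160 [0.5481 0.3173 0.0572] [0.0572 0.0617]
s3 hub 130 [0.5805 0.1882 0.1232] [0.1232 0.1269]
s5 bar 81 [0.4338 0.1865 0.0802] [0.0802 0.0849]
s5 edge 396 [0.4813 0.2113 0.1017] [0.1017 0.1071]
s5 battery 156 [0.5485 0.3175 0.058 ] [0.058  0.0613]
s5 hub 86 [0.5655 0.1868 0.1235] [0.1235 0.1278]
```

The door moved down about 13 mm, the rack drew out 15 mm more, and 16 N built up against the stop, so it is now fully down. Back to the bearing.

```bash
python3 -m inch '0 0 0 -0.02 0 0 0; 0 0 0 -0.03 0 0 0; 0.85 0.016 -0.037 0 0 0 0; 0.85 0.016 -0.037 0 0 0 0; 0.85 0 0 0 0 0 0'
```

```text
time: 22.0
tcp_pos: [0.3639, 0.1661, 0.3329]
eef_rot: [2.201, 2.24, -0.001]
ft_force: [0.9, 0.2, 0.7]
opening: 0.027
finger_force: 0.0
```

```bash
python3 -m inch '0.85 0 0 0 0 0 0; 0.85 0 0 0.02 0 0 0'
```

```text
time: 22.25
tcp_pos: [0.3668, 0.1653, 0.3133]
eef_rot: [2.205, 2.236, 0.003]
ft_force: [-0.1, -0.5, -0.2]
opening: 0.0469
finger_force: 0.0
```

```bash
python3 -m inch '0.8 0 -0.002 0 0 0 0; 0.8 0 0 0.03 0 0 0; 0.8 0 0 0.03 0 0 0; 0.8 0 0 0.03 0 0 0; 0.8 0 0 0.015 0 0 0' && python3 -m inch '0.8 0 0 0.0065 0 0 0; 0 0 0 0 0 0 0; 0 0 0 0 0 0 0; 0 0 0 0 0 0 0; 0 0 0 0 0 0 0' 25
```

```text
time: 22.88
tcp_pos: [0.3638, 0.1653, 0.2069]
eef_rot: [-2.204, -2.237, 0.002]
ft_force: [-7.9, -1.1, 7.3]
opening: 0.0754
finger_force: 0.0
time: 23.5
tcp_pos: [0.364, 0.1655, 0.2018]
eef_rot: [2.205, 2.237, 0.001]
ft_force: [-0.7, -1.0, 8.9]
opening: 0.061
finger_force: 25.0
```

```bash
python3 -m inch '0 0 0 -0.015 0 0 0; 0 0 0 -0.04 0 0 0; 0 0 0 -0.05 0 0 0; 0 0 0 -0.05 0 0 -10; 0 0 0 -0.053 0 0 -10' && python3 -m inch '0 0 0 0 0 0 -10; 0 0 0 0 0 0 -10; 0 0 0 0 0 0 -10; 0 0 0 0 0 0 -10; 0 0 0 0 0 0 -10' && python3 -m inch '0 0 0 0 0 0 -10; 0 0 0 0 0 0 -10; 0 -0.0405 -0.0179 0 0 0 0; 0 -0.0405 -0.0179 0 0 0 0; 0 -0.0405 -0.0179 0 0 0 0' && python3 -m inch '0 -0.0405 -0.0179 0 0 0 0; 0 -0.0405 -0.0179 0 0 0 0; 0 0 0 0.02 0 0 0; 0 0 0 0 0 0 0; 0 0 0 0 0 0 0'
python3 - <<'E'
from h import *
s=telemetry.state();print(s["tcp_pos"],Ro.from_rotvec(s["eef_rot"]).as_matrix()[:,:2].round(3).tolist())
im,d=get_image("side");n="side";np.save("pics/s6.npy",d)
def cloud(n,d):
    c=get_calibration(n);K=c["camera_matrix"];vv,uu=np.mgrid[0:480,0:640]
    P=np.stack([(uu-K[0,2])/K[0,0]*d,(vv-K[1,2])/K[1,1]*d,d],-1);return (P.reshape(-1,3)-np.array(c["t"]))@np.array(c["R"])
X=cloud(n,d)
for nm,x0,x1,y0,y1,z0 in(("bar",.42,.46,.17,.205,.05),("edge",.47,.50,.17,.25,.09),("hub",.55,.61,.17,.21,.119)):
        Y=X[(X[:,0]>x0)&(X[:,0]<x1)&(X[:,1]>y0)&(X[:,1]<y1)&(X[:,2]>z0)&(X[:,2]<.14)];print(nm,len(Y),np.median(Y,0).round(4) if len(Y) else 0)
E
```

```text
time: 24.12
tcp_pos: [0.364, 0.1649, 0.4003]
eef_rot: [1.824, 2.557, -0.0]
ft_force: [0.4, -1.4, -0.8]
opening: 0.061
finger_force: 25.0
time: 24.75
tcp_pos: [0.3641, 0.1648, 0.3989]
eef_rot: [0.572, 3.088, -0.001]
ft_force: [0.5, -0.6, -2.3]
opening: 0.0613
finger_force: 25.0
time: 25.38
tcp_pos: [0.4857, 0.1074, 0.3989]
eef_rot: [0.037, 3.141, -0.001]
ft_force: [0.4, -0.7, -0.9]
opening: 0.0613
finger_force: 25.0
time: 26.0
tcp_pos: [0.5641, 0.0712, 0.3796]
eef_rot: [0.035, 3.14, -0.001]
ft_force: [0.1, -0.2, -0.9]
opening: 0.061
finger_force: 25.0
[0.56411021 0.07123515 0.37962349] [[-1.0, 0.022], [0.022, 1.0], [-0.001, -0.001]]
bar 83 [0.4372 0.1878 0.0954]
edge 360 [0.485  0.2128 0.1123]
hub 135 [0.581  0.1896 0.123 ]
```

The door has settled back to the same rest at about 1.08 as before, so a slight spring-back from the stop is its natural behaviour. It has been pulled to the stop twice. The rack rail is now at x≈0.530 and the gear hub at (0.581,0.189). I'll place the bearing at (0.573,0.080).

```bash
python3 -m inch '0 -0.0088 0.0092 0.02 0 0 0; 0 0 0 0.02 0 0 0; 0 0 0 0.015 0 0 0; 0 0 0 0.01 0 0 0; 0 0 0 0.004 0 0 0' && python3 -m inch '0 0 0 0.003 0 0 0; 0 0 0 0.002 0 0 0; 0 0 0 0 0 0 0'
```

```text
time: 26.68
tcp_pos: [0.5737, 0.0795, 0.3096]
eef_rot: [0.036, 3.141, -0.0]
ft_force: [0.0, -0.8, -1.7]
opening: 0.0614
finger_force: 25.0
time: 27.05
tcp_pos: [0.5738, 0.0796, 0.3051]
eef_rot: [0.036, 3.14, -0.001]
ft_force: [0.5, 0.8, -1.5]
opening: 0.0611
finger_force: 25.0
```

```bash
(python3 -m inch '0 0 0 0.001 0 0 0; 0 0 0 0 0 0 0'; python3 -m inch '0 0 0 0.001 0 0 0; 0 0 0 0 0 0 0'; python3 -m inch '0 0 0 0.001 0 0 0; 0 0 0 0 0 0 0') | grep -E 'tcp|ft_f'
```

```text
tcp_pos: [0.5738, 0.0796, 0.3041]
ft_force: [0.6, -0.0, -1.8]
tcp_pos: [0.5743, 0.0796, 0.3039]
ft_force: [1.4, -2.2, 7.7]
tcp_pos: [0.5748, 0.0797, 0.3037]
ft_force: [0.5, -2.9, 19.4]
```

```bash
python3 -m inch '0 0 0 -0.002 0 0 0; 0 0 0 0 0 0 0; 0.75 0 0 0 0 0 0; 0.75 0 0 0 0 0 0; 0.75 0 0 0 0 0 0' && python3 -m inch '0.75 0 0 -0.01 0 0 0; 0.75 0 0 -0.03 0 0 0; 0.75 0.01 0 -0.05 0 0 0; 0.75 0.03 0 -0.03 0 0 10; 0.75 0.0 0 0 0 0 10'
python3 - <<'E'
from h import *
s=telemetry.state();print(s["tcp_pos"]);im,d=get_image("side");n="side";np.save("pics/s7.npy",d);cv2.imwrite("pics/s7.png",im)
im,d2=get_image("top");np.save("pics/t7.npy",d2)
def cloud(n,d):
    c=get_calibration(n);K=c["camera_matrix"];vv,uu=np.mgrid[0:480,0:640]
    P=np.stack([(uu-K[0,2])/K[0,0]*d,(vv-K[1,2])/K[1,1]*d,d],-1);return (P.reshape(-1,3)-np.array(c["t"]))@np.array(c["R"])
for n,dd in(("side",d),("top",d2)):
  X=cloud(n,dd)
  for nm,x0,x1,y0,y1,z0 in(("bar",.42,.46,.17,.205,.05),("hub",.55,.61,.17,.21,.119),("bearing",.535,.615,.035,.125,.111)):
        Y=X[(X[:,0]>x0)&(X[:,0]<x1)&(X[:,1]>y0)&(X[:,1]<y1)&(X[:,2]>z0)&(X[:,2]<.14)]
        if len(Y): print(n,nm,len(Y),np.median(Y,0).round(4),np.ptp(Y,axis=0).round(3))
E
```

```text
time: 28.42
tcp_pos: [0.5738, 0.0796, 0.3039]
eef_rot: [0.036, 3.141, -0.0]
ft_force: [-0.2, 0.1, 0.3]
opening: 0.0702
finger_force: 0.0
time: 29.05
tcp_pos: [0.5326, 0.0813, 0.427]
eef_rot: [0.588, 3.081, -0.001]
ft_force: [0.4, -0.1, -0.7]
opening: 0.0707
finger_force: 0.0
[0.5326419  0.08133461 0.42695459]
side bar 83 [0.4377 0.1874 0.0965] [0.013 0.034 0.016]
side hub 123 [0.5827 0.1879 0.1233] [0.052 0.039 0.01 ]
side bearing 358 [0.5712 0.0792 0.115 ] [0.064 0.063 0.011]
top bar 84 [0.4406 0.188  0.0983] [0.012 0.034 0.013]
top hub 168 [0.5839 0.1903 0.1236] [0.057 0.039 0.011]
top bearing 399 [0.5684 0.084  0.1161] [0.068 0.06  0.012]
```

The bearing lies flat at (0.570,0.081), about 109 mm from the gear, and the gear is unmoved on the rack. Now to the handle.

```bash
python3 -m inch '0.35 0 0 0 0 0 10; 0.35 0 0 0 0 0 10; 0.35 0 0 0 0 0 10; 0.35 0 0 0 0 0 10; 0.35 0 0 0 0 0 10' && python3 -m inch '0.35 0 0 0 0 0 10; 0.35 0 0 0 0 0 10; 0.35 0.026 -0.0455 0 0 0 0; 0.35 0.026 -0.0455 0 0 0 0; 0.35 0 0 0.04 0 0 0' && python3 -m inch '0.35 0 0 0.03 0 0 0; 0.35 0 0 0 0 0 0'
```

```text
time: 29.78
tcp_pos: [0.5339, 0.0807, 0.4238]
eef_rot: [1.832, 2.552, -0.0]
ft_force: [0.1, 0.8, 0.5]
opening: 0.033
finger_force: 0.0
time: 30.4
tcp_pos: [0.4423, 0.137, 0.3858]
eef_rot: [2.234, 2.202, 0.006]
ft_force: [1.1, -1.0, -0.2]
opening: 0.0331
finger_force: 0.0
time: 30.65
tcp_pos: [0.4436, 0.1347, 0.3526]
eef_rot: [-2.241, -2.199, 0.004]
ft_force: [0.6, -0.1, 0.8]
opening: 0.0328
finger_force: 0.0
```

```bash
python3 -m inch '0.35 0 -0.0025 0.03 0 0 -2.3; 0.35 0 0 0.03 0 0 0; 0.35 0 0 0.02 0 0 0; 0.35 0 0 0.01 0 0 0; 0.35 0 0 0 0 0 0' && python3 -m inch '0 0 0 0 0 0 0; 0 0 0 0 0 0 0; 0 0 0 0 0 0 0; 0 0 0 0 0 0 0' 40
python3 - <<'E'
import numpy as np
th=np.linspace(1.07,0,26)
x=-(188*np.sin(th)+37*np.cos(th));z=188*np.cos(th)-37*np.sin(th)
print(np.c_[th[1:],np.diff(x)/1000,-np.diff(z)/1000].round(4).tolist())
E
```

```text
time: 31.28
tcp_pos: [0.4419, 0.1348, 0.2643]
eef_rot: [2.201, 2.241, 0.001]
ft_force: [0.2, 0.3, 0.8]
opening: 0.0328
finger_force: 0.0
time: 31.78
tcp_pos: [0.443, 0.1346, 0.2649]
eef_rot: [2.201, 2.237, 0.006]
ft_force: [10.8, -0.3, -2.2]
opening: 0.011
finger_force: 40.0
[[1.0272, 0.0026, -0.0078], [0.9844, 0.003, -0.0076], [0.9416, 0.0033, -0.0075], [0.8988, 0.0036, -0.0074], [0.856, 0.0039, -0.0072], [0.8132, 0.0042, -0.007], [0.7704, 0.0045, -0.0068], [0.7276, 0.0048, -0.0066], [0.6848, 0.0051, -0.0064], [0.642, 0.0054, -0.0062], [0.5992, 0.0056, -0.006], [0.5564, 0.0059, -0.0057], [0.5136, 0.0061, -0.0055], [0.4708, 0.0063, -0.0052], [0.428, 0.0066, -0.0049], [0.3852, 0.0068, -0.0046], [0.3424, 0.007, -0.0043], [0.2996, 0.0071, -0.004], [0.2568, 0.0073, -0.0037], [0.214, 0.0075, -0.0034], [0.1712, 0.0076, -0.0031], [0.1284, 0.0077, -0.0028], [0.0856, 0.0078, -0.0024], [0.0428, 0.0079, -0.0021], [0.0, 0.008, -0.0018]]
```

```bash
python3 -m inch '0 0 0.002 -0.004 0 0 0; 0 0 0.0026 -0.0078 0 0 0; 0 0 0.003 -0.0076 0 0 0; 0 0 0.0033 -0.0075 0 0 0; 0 0 0.0036 -0.0074 0 0 0' && python3 -m inch '0 0 0.0039 -0.0072 0 0 0; 0 0 0.0042 -0.007 0 0 0; 0 0 0.0045 -0.0068 0 0 0; 0 0 0.0048 -0.0066 0 0 0; 0 0 0.0051 -0.0064 0 0 0'
python3 - <<'E'
from h import *
im,d=get_image("side");n="side"
def cloud(n,d):
    c=get_calibration(n);K=c["camera_matrix"];vv,uu=np.mgrid[0:480,0:640]
    P=np.stack([(uu-K[0,2])/K[0,0]*d,(vv-K[1,2])/K[1,1]*d,d],-1);return (P.reshape(-1,3)-np.array(c["t"]))@np.array(c["R"])
X=cloud(n,d);Y=X[(X[:,1]>.17)&(X[:,1]<.203)&(X[:,0]>.44)&(X[:,0]<.55)&(X[:,2]>.09)&(X[:,2]<.20)]
for x in np.arange(.44,.56,.008):
    k=abs(Y[:,0]-x)<.004
    if k.sum()>3: print(round(x,3),k.sum(),np.percentile(Y[k,2],[10,50,90]).round(3))
E
```

```text
time: 32.4
tcp_pos: [0.4579, 0.1347, 0.2994]
eef_rot: [2.201, 2.237, 0.008]
ft_force: [22.7, 0.9, -15.0]
opening: 0.0108
finger_force: 40.0
time: 33.02
tcp_pos: [0.4814, 0.1346, 0.3331]
eef_rot: [2.201, 2.235, 0.013]
ft_force: [38.7, 3.6, -37.0]
opening: 0.0113
finger_force: 40.0
0.472 24 [0.162 0.165 0.169]
0.48 52 [0.163 0.166 0.169]
0.52 39 [0.155 0.159 0.163]
0.528 61 [0.158 0.163 0.167]
0.536 20 [0.16  0.165 0.167]
0.544 7 [0.149 0.153 0.156]
```

Side forces have grown because the path runs about 2 mm outside the arc. Correct inward and continue.

```bash
python3 -m inch '0 0 0.002 0.002 0 0 0; 0 0 0 0 0 0 0'| grep -E 'tcp|ft_f'; python3 -m inch '0 0 0.0056 -0.006 0 0 0; 0 0 0.0064 -0.0052 0 0 0; 0 0 0.0061 -0.0055 0 0 0'| grep -E 'tcp|ft_f'
```

```text
tcp_pos: [0.4807, 0.1352, 0.3305]
ft_force: [3.6, -2.1, -1.0]
tcp_pos: [0.4978, 0.1358, 0.3473]
ft_force: [-16.7, -4.6, 13.8]
```

```bash
python3 -m inch '0 0 0.0056 -0.0058 0 0 0; 0 0 0.0066 -0.005 0 0 0; 0 0 0.0068 -0.0046 0 0 0'| grep -E 'tcp|ft_f'; python3 -m inch '0 0 0.007 -0.0043 0 0 0; 0 0 0.0071 -0.004 0 0 0'| grep -E 'tcp|ft_f'
```

```text
tcp_pos: [0.5171, 0.1361, 0.3631]
ft_force: [-9.5, -3.7, 9.8]
tcp_pos: [0.5314, 0.1363, 0.3717]
ft_force: [-13.1, -5.9, 17.6]
```

```bash
python3 -m inch '0 0 0.0068 -0.0042 0 0 0; 0 0 0.0073 -0.0036 0 0 0; 0 0 0.0075 -0.0033 0 0 0'| grep -E 'tcp|ft_f'; python3 -m inch '0 0 0.006 -0.0024 0 0 0; 0 0 0.006 -0.0022 0 0 0'| grep -E 'tcp|ft_f';python3 -m inch '0 0 0.005 -0.0017 0 0 0; 0 0 0.005 -0.0016 0 0 0'| grep -E 'tcp|ft_f'
```

```text
tcp_pos: [0.5534, 0.1364, 0.3821]
ft_force: [-4.4, -3.6, 5.6]
tcp_pos: [0.5655, 0.1366, 0.3867]
ft_force: [-5.0, -4.4, 6.3]
tcp_pos: [0.5755, 0.1368, 0.3901]
ft_force: [-3.6, -5.0, 7.0]
```

About 10 mm left; close slowly.

```bash
for k in 1; do python3 -m inch '0 0 0.003 -0.0009 0 0 0; 0 0 0.003 -0.0008 0 0 0'; python3 -m inch '0 0 0.002 -0.0005 0 0 0; 0 0 0.0015 -0.0004 0 0 0; 0 0 0 0 0 0 0'; python3 -m inch '0 0 0.0015 -0.0003 0 0 0; 0 0 0 0 0 0 0'; python3 -m inch '0 0 0.0015 -0.0003 0 0 0; 0 0 0 0 0 0 0'; done | grep -E 'tcp|ft_f|time'
```

```text
time: 35.45
tcp_pos: [0.5815, 0.1368, 0.3916]
ft_force: [-2.6, -4.2, 1.5]
time: 35.83
tcp_pos: [0.585, 0.1369, 0.3924]
ft_force: [-0.9, -5.0, 0.7]
time: 36.08
tcp_pos: [0.5864, 0.1369, 0.3928]
ft_force: [-2.5, -5.3, 3.3]
time: 36.33
tcp_pos: [0.588, 0.1369, 0.3932]
ft_force: [-1.4, -4.8, 3.3]
```

```bash
for k in 1; do python3 -m inch '0 0 0.0015 -0.0003 0 0 0; 0 0 0 0 0 0 0'; python3 -m inch '0 0 0.0015 -0.0002 0 0 0; 0 0 0 0 0 0 0'; python3 -m inch '0 0 0.001 0 0 0 0; 0 0 0 0 0 0 0'; done | grep -E 'tcp|ft_f'
python3 - <<'E'
from h import *
im,d=get_image("side");n="side";np.save("pics/s9.npy",d)
def cloud(n,d):
    c=get_calibration(n);K=c["camera_matrix"];vv,uu=np.mgrid[0:480,0:640]
    P=np.stack([(uu-K[0,2])/K[0,0]*d,(vv-K[1,2])/K[1,1]*d,d],-1);return (P.reshape(-1,3)-np.array(c["t"]))@np.array(c["R"])
for f in("side0","s9"):
    X=cloud(n,np.load(f"pics/{f}.npy"))
    for nm,x0,x1,y0,y1,z0,z1 in(("barL",.57,.615,.185,.205,.205,.24),("dooredge",.60,.63,.22,.26,.15,.202)):
        Y=X[(X[:,0]>x0)&(X[:,0]<x1)&(X[:,1]>y0)&(X[:,1]<y1)&(X[:,2]>z0)&(X[:,2]<z1)];print(f,nm,len(Y),np.median(Y,0).round(4),np.percentile(Y[:,0],[10,90]).round(4)) if len(Y) else print(f,nm,0)
E
```

```text
tcp_pos: [0.5895, 0.1369, 0.3935]
ft_force: [-1.9, -5.5, 3.2]
tcp_pos: [0.5908, 0.137, 0.3937]
ft_force: [-5.0, -5.3, 6.8]
tcp_pos: [0.5916, 0.1371, 0.3937]
ft_force: [-6.8, -6.2, 6.1]
side0 barL 51 [0.5784 0.1953 0.2253] [0.5753 0.5843]
side0 dooredge 294 [0.6113 0.2406 0.1855] [0.6083 0.6218]
s9 barL 48 [0.5857 0.1947 0.2261] [0.5824 0.5905]
s9 dooredge 290 [0.6155 0.2398 0.1846] [0.6125 0.6254]
```

```bash
for k in 1; do python3 -m inch '0 0 0.0015 0 0 0 0; 0 0 0 0 0 0 0'; python3 -m inch '0 0 0.0015 0 0 0 0; 0 0 0 0 0 0 0';python3 -m inch '0 0 -0.003 0 0 0 0; 0 0 0 0 0 0 0'; python3 -m inch '0.35 0 0 0 0 0 0; 0.35 0 0 0 0 0 0; 0.35 0 0 0 0 0 0;0.35 0 0 0 0 0 0'; done | grep -E 'tcp|ft_f|time'
cat >> h.py <<'E'
def cloud(n,d):
    c=get_calibration(n);K=c["camera_matrix"];vv,uu=np.mgrid[0:480,0:640]
    P=np.stack([(uu-K[0,2])/K[0,0]*d,(vv-K[1,2])/K[1,1]*d,d],-1);return (P.reshape(-1,3)-np.array(c["t"]))@np.array(c["R"])
def cmp(fs,n="side"):
    for f in fs:
        X=cloud(n,np.load(f"pics/{f}.npy"))
        for nm,x0,x1,y0,y1,z0,z1 in(("barL",.57,.615,.185,.205,.205,.24),("dooredge",.60,.63,.22,.26,.15,.202)):
            Y=X[(X[:,0]>x0)&(X[:,0]<x1)&(X[:,1]>y0)&(X[:,1]<y1)&(X[:,2]>z0)&(X[:,2]<z1)]
            if len(Y):print(f,nm,len(Y),np.median(Y,0).round(4),np.percentile(Y[:,0],[10,90]).round(4))
E
python3 - <<'E'
from h import *
im,d=get_image("side");np.save("pics/s10.npy",d);cmp(["side0","s9","s10"])
E
```

```text
time: 37.38
tcp_pos: [0.593, 0.1371, 0.3938]
ft_force: [-9.9, -7.0, 11.2]
time: 37.62
tcp_pos: [0.5943, 0.1372, 0.394]
ft_force: [-14.3, -7.4, 15.3]
time: 37.88
tcp_pos: [0.5915, 0.1371, 0.3936]
ft_force: [-6.7, -5.1, 6.0]
time: 38.38
tcp_pos: [0.5918, 0.1374, 0.3934]
ft_force: [-0.5, 0.1, -1.1]
side0 barL 51 [0.5784 0.1953 0.2253] [0.5753 0.5843]
side0 dooredge 294 [0.6113 0.2406 0.1855] [0.6083 0.6218]
s9 barL 48 [0.5857 0.1947 0.2261] [0.5824 0.5905]
s9 dooredge 290 [0.6155 0.2398 0.1846] [0.6125 0.6254]
s10 barL 47 [0.5833 0.1943 0.2268] [0.5809 0.5889]
s10 dooredge 301 [0.6148 0.2401 0.1849] [0.6116 0.625 ]
```

The door is against its shut stop and slightly further in than at the start. The force rose linearly to 14 N, and it stays there released. Retreat upward.

```bash
python3 -m inch '0.35 0 0 -0.01 0 0 0; 0.35 0 0 -0.03 0 0 0; 0.35 0 0 -0.05 0 0 0; 0.35 0 -0.02 -0.05 0 0 0; 0.35 -0.03 -0.04 0 0 0 0' && python3 -m inch '0.5 -0.05 -0.03 0 0 0 0; 0.5 -0.05 -0.03 0 0 0 0; 0.5 -0.05 -0.02 0 0 0 0; 0.5 -0.05 -0.02 0 0 0 0; 0.5 -0.05 0 0 0 0 0' && python3 -m inch '0.5 -0.05 0 0 0 0 0; 0.5 -0.05 0 0 0 0 0; 0.5 -0.05 0 0 0 0 0; 0.5 0 0 0 0 0 0; 0.5 0 0 0 0 0 0'
python3 - <<'E'
from h import *
for n in("side","top"):
    im,d=get_image(n);np.save(f"pics/{n}F.npy",d);cv2.imwrite(f"pics/{n}F.png",im)
cmp(["side0","s10","sideF"]);cmp(["top0","topF"],"top")
for n in("side","top"):
  for f in("0","F"):
    X=cloud(n,np.load(f"pics/{n}{f}.npy"))
    for nm,x,y,z in(("batt",.553,.315,.03),("relay",.51,-.324,.03),("cap",.685,-.112,.04),("bl1",.606,-.205,.006),("bl2",.50,-.065,.006),("bl3",.438,-.244,.006)):
        Y=X[(abs(X[:,0]-x)<.045)&(abs(X[:,1]-y)<.045)&(X[:,2]>z)&(X[:,2]<.1)&(X[:,0]<.62 if nm!="cap" else True)&(X[:,1]<-.085 if nm=="cap" else True)]
        print(n,f,nm,len(Y),np.median(Y,0).round(4) if len(Y) else "")
E
```

```text
time: 39.05
tcp_pos: [0.5317, 0.1082, 0.5371]
eef_rot: [2.197, 2.242, 0.009]
ft_force: [0.0, -0.1, -0.0]
opening: 0.033
finger_force: 0.0
time: 39.67
tcp_pos: [0.4351, -0.1465, 0.5348]
eef_rot: [2.2, 2.238, 0.0]
ft_force: [1.7, -0.4, 0.7]
opening: 0.0472
finger_force: 0.0
time: 40.3
tcp_pos: [0.4391, -0.2947, 0.5338]
eef_rot: [2.201, 2.24, 0.001]
ft_force: [0.1, 0.3, 0.8]
opening: 0.0472
finger_force: 0.0
side0 barL 51 [0.5784 0.1953 0.2253] [0.5753 0.5843]
side0 dooredge 294 [0.6113 0.2406 0.1855] [0.6083 0.6218]
s10 barL 47 [0.5833 0.1943 0.2268] [0.5809 0.5889]
s10 dooredge 301 [0.6148 0.2401 0.1849] [0.6116 0.625 ]
sideF barL 48 [0.5842 0.1955 0.2261] [0.5812 0.5892]
sideF dooredge 299 [0.6147 0.2406 0.1854] [0.6115 0.6254]
top0 barL 53 [0.5815 0.195  0.2267] [0.5789 0.5864]
top0 dooredge 239 [0.6135 0.2434 0.1934] [0.6111 0.6256]
topF barL 51 [0.5868 0.1946 0.2285] [0.5829 0.5909]
topF dooredge 223 [0.6171 0.2445 0.1915] [0.615  0.6273]
side 0 batt 229 [0.5446 0.3187 0.0555]
side 0 relay 304 [ 0.4985 -0.3218  0.0562]
side 0 cap 48 [ 0.6729 -0.1193  0.0623]
side 0 bl1 252 [ 0.5953 -0.204   0.0128]
side 0 bl2 356 [ 0.4998 -0.0636  0.0126]
side 0 bl3 349 [ 0.4327 -0.2429  0.013 ]
side F batt 234 [0.5438 0.3188 0.0562]
side F relay 301 [ 0.4989 -0.3229  0.0556]
side F cap 48 [ 0.6715 -0.1185  0.0625]
side F bl1 247 [ 0.5942 -0.2015  0.0127]
side F bl2 362 [ 0.5004 -0.064   0.0125]
side F bl3 343 [ 0.4335 -0.2444  0.0128]
top 0 batt 210 [0.5467 0.3147 0.0576]
top 0 relay 429 [ 0.5014 -0.326   0.0584]
top 0 cap 194 [ 0.6815 -0.1117  0.0643]
top 0 bl1 336 [ 0.595  -0.203   0.0141]
top 0 bl2 461 [ 0.5024 -0.0629  0.0142]
top 0 bl3 521 [ 0.4356 -0.2423  0.0139]
top F batt 212 [0.547  0.3148 0.0577]
top F relay 0 
top F cap 195 [ 0.681  -0.1114  0.0641]
top F bl1 333 [ 0.5951 -0.2021  0.0138]
top F bl2 463 [ 0.5023 -0.0629  0.0137]
top F bl3 124 [ 0.4476 -0.2232  0.0141]
```

Bystanders are unmoved. One last check that the door is plumb: fit the slope of its outer face against the fixed panel.

```bash
python3 - <<'E'
from h import *
for n in("side","top"):
  for f in("0","F"):
    X=cloud(n,np.load(f"pics/{n}{f}.npy"))
    for nm,y0,y1,z0,z1 in(("doorL",.235,.262,.05,.185),("doorR",.008,.03,.05,.185),("panel",-.068,-.06,.03,.18),("panel2",-.005,.0,.03,.18)):
        Y=X[(X[:,1]>y0)&(X[:,1]<y1)&(X[:,2]>z0)&(X[:,2]<z1)&(X[:,0]>.585)&(X[:,0]<.65)]
        if len(Y)<30: continue
        for _ in range(4):
            p=np.polyfit(Y[:,2],Y[:,0],1);r=abs(Y[:,0]-np.polyval(p,Y[:,2]));Y=Y[r<max(2.5*np.median(r),.002)]
        print(n,f,nm,len(Y),"slope %.3f"%p[0],"x(.05)=%.4f x(.18)=%.4f"%tuple(np.polyval(p,[.05,.18])))
E
```

```text
side 0 doorL 331 slope -0.017 x(.05)=0.6128 x(.18)=0.6106
side 0 doorR 194 slope -0.018 x(.05)=0.6163 x(.18)=0.6140
side 0 panel 69 slope -0.001 x(.05)=0.6222 x(.18)=0.6220
side 0 panel2 43 slope -0.009 x(.05)=0.6215 x(.18)=0.6204
side F doorL 317 slope 0.007 x(.05)=0.6133 x(.18)=0.6141
side F doorR 202 slope 0.004 x(.05)=0.6168 x(.18)=0.6173
side F panel 65 slope 0.010 x(.05)=0.6215 x(.18)=0.6228
side F panel2 51 slope 0.004 x(.05)=0.6208 x(.18)=0.6213
top 0 doorL 275 slope -0.022 x(.05)=0.6152 x(.18)=0.6123
top 0 doorR 247 slope -0.020 x(.05)=0.6185 x(.18)=0.6159
top 0 panel 97 slope -0.005 x(.05)=0.6245 x(.18)=0.6238
top 0 panel2 65 slope 0.000 x(.05)=0.6232 x(.18)=0.6232
top F doorL 287 slope 0.006 x(.05)=0.6155 x(.18)=0.6162
top F doorR 265 slope 0.003 x(.05)=0.6188 x(.18)=0.6192
top F panel 96 slope 0.000 x(.05)=0.6247 x(.18)=0.6247
top F panel2 55 slope 0.003 x(.05)=0.6233 x(.18)=0.6237
```

Plumb at 0 ± 0.005 rad; at the start it stood slightly ajar. The door is fully shut.

```bash
python3 -c "
from h import *
print(ticket.finish_job())"
```

```text
the job is handed in; nothing more can be done
None
```

The job is handed in: the bearing was measured lying flat on the rack, about 109 mm centre to centre from the gear, before I pushed the door shut slowly; I did not look inside after that, and when pulled down the door reached its stop but sprang back about 0.05 rad, where it stood while I placed the bearing.

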